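# Load the wax tray into the engraving machine

### The job

Lift the engraving machine's lid until it goes over its balance point and the struts hold it open, and let go of it, never letting it drop back. Then slide the tray of wax blanks, flat all the way (not lifted, and not sagging into the gap), from the loading shelf onto the middle of the bed and press it lightly home, square against the stop bar, without ramming it; leave the other things on the shelf and bench where they are.

Things in the scene. Friction and masses are not known exactly. Their poses are not given: they have to be found in the camera images.
- machine: white desktop engraving machine with loading shelf, fixed to the bench. Origin: on the bench under the middle of the bed; x points from the shelf straight into the machine (the way the tray is pushed), y to its left, z up. Cheeks 124 mm high stand beside the bed (inner faces y +-136 mm, from x -95 mm back). Parked engraving head and beam: x 75 to 105 mm, from 76 mm above the bench up.
- bed (a point): middle of the machine's flat aluminium bed, on its top, 60 mm above the bench; machine axes. The bed runs from 60 mm in front of this point (-x) to 90 mm behind it and is 262 mm wide. The open gap before it is 35 mm wide (machine x -95 to -60 mm) and 24 mm deep; the skirt of the shut lid reaches into it and bars the way.
- shelf (a point): middle of the gap-side edge of the loading shelf, on its top (machine x -95 mm, 60 mm above the bench, level with the bed); machine axes. The shelf is flat aluminium, 300 mm wide, and runs 155 mm from here towards the robot (-x).
- lid (a joint): lid angle (rad): 0 shut, 1.25 open at its end stop. About 0.8 kg, varies. Two damped gas struts push it up: from shut it weighs 2 to 4 N at the handle, less as it rises; at a balance point between 0.4 and 1.0 rad the load turns over (a pinched bar rubs in the fingers and masks it by 1 to 2 N), and from there the struts raise it to the end stop by themselves and hold it. Let go sooner, it falls shut.
- lid_handle (a point): middle of the lid's handle: round steel bar 12 mm thick, 116 mm long, level, parallel to the hinge (machine y), 45 mm off the front skirt on a leg at each end. Shut: 125 mm above the bench, machine x -125.5 mm; 235.5 mm from the hinge and 5 mm below it. It swings up and away from the robot; fully open it is about 350 mm above the bench. Axes turn with the lid.
- lid_hinge (a point): middle of the lid's hinge line, along machine y: machine x 110 mm, 130 mm above the bench. The lid is a window frame 190 mm deep, 296 mm wide; its front skirt hangs 80 mm below the hinge line. Fully open, the skirt's lower edge is at machine x -26 mm, 283 mm above the bench: a hand at the front of the bed must lean back (fingers forward) to clear it. Axes turn with the lid.
- tray: the tray: shallow aluminium tray with four slabs of green wax stuck down in it, 110 mm long (its x, the way it is pushed), 120 mm wide (y), walls 20 mm high and 4 mm thick, 0.4 to 0.7 kg. It stands on the loading shelf, its x within 0.1 rad of the machine's. Origin: centre of its underside.
- tray_front (a point): middle of the tray's lower front edge (the edge that goes in first), 55 mm ahead of the tray's origin; same axes as the tray.
- stop_bar: the stop: flat steel bar across the bed, 10 mm (x) x 216 mm (y), 14 mm high, with two black thumb screws on it 196 mm apart, clamped to the bed at a depth that differs from run to run. It does not give. Origin: centre of its underside, on the bed; axes as the machine's; its front face is 5 mm in front of the origin (-x).
- wax_block: bystander: rectangular block of carving wax, 75 x 30 x 22 mm, standing on the loading shelf to the left of the tray (seen from the robot). Origin: centre of its underside.
- bur_pot: bystander: small round glass pot with a metal cap, 32 mm across, 38 mm high, on the loading shelf to the right of the tray. Origin: centre of its underside.
- brush: bystander: flat bench brush lying on the bench to the left of the machine. Origin: middle of its underside.
- hammer: bystander: hammer lying on the bench to the right of the machine. Origin: middle of its underside.
- ring_clamp: bystander: wooden hand clamp, 125 x 26 x 22 mm, lying on the bench to the right of the machine. Origin: centre of its underside.
- mug: bystander: white mug, 80 mm across, 90 mm high, on the bench far to the left. Origin: centre of its underside.
- flux_bottle: bystander: brown glass bottle, 54 mm across, 110 mm high, on the bench far to the right. Origin: centre of its underside.
Mind the look-alikes: they are no part of the job. Of the things shaped like the tray, the aluminium one is meant.

How it is judged:
By the outcome, as a careful person would: the job done as asked, in the order asked, and still so for the second after the job is handed in, with the robot touching nothing.
It also fails if it takes over 58 s, if anything falls off the work surface, if the arm or the gripper's body presses on something with over 40 N, if the wrist force passes 120 N, or if a joint passes its speed limit or range.

### The arm

A 6-joint arm with a two-finger parallel gripper is mounted at the origin on the work surface. World frame = base frame: x ahead of the robot, y to its left, z up, the work surface at z = 0. Lengths are in mm, angles in rad, forces in N, time in s.
With the tool pointing down it reaches from about 275 to 850 mm from the base axis. Payload 19 kg.
Tool frame: the origin (TCP) lies midway between the tips of the shut fingers; the grasp point (between the pads) lies 19 mm behind it; x points along the fingers, z is the direction in which the jaws open and shut, and the axes are right-handed (so a half turn about x gives the same grasp; the last joint's range is limited). The gripper opens to 85 mm and grips with 20 to 120 N. Pads are 22 mm wide; open, the fingers measure 114 mm over their backs; the gripper's body (76 mm by 85 mm) begins 54 mm behind the grasp point. The pads swing forward as they close: fully open they stand 13 mm farther back than shut.
Start: joints at [1.126, 0.15, 1.437, -0, 1.554, -0.134], TCP at [175.85, 547.418, 231.267] pointing down, gripper open.
Joint ranges: [-2.8, 2.8], [-0.68, 2.1], [0.12, 2.68], [-1.39, 4.53], [0.16, 2.79], [-2.81, 2.81]. Speed limits (rad/s): [1.89, 1.89, 2.22, 3.01, 3.01, 3.01].

### API

Orientations are given as a rotation vector (axis times angle).
In Python, from cell import robot, vision gives the robot as it stands.
- The arm moves only by the tool jog_arm, never from a script. Its argument "plan" is a list of rows, each a list of 3 entries, a list of its own where there are three numbers: the turn, a rotation vector about the tool's x, y, z in degrees, then the shift along the tool's x, y, z in mm, then the opening in per cent of the stroke, from 0 (shut) to 100 (fully open). In form: [[[wx, wy, wz], [tx, ty, tz], hand], ...]. A call has 1 to 10 rows; each row is the pose to reach, as a shift and turn from the pose measured when the call began, along the tool's axes at that moment; what a row does not reach only later rows make up. A row lasts 1/12 s, in which the tool goes at most 41.7 mm and 7.16 degrees, less where a joint would pass 70% of its speed; a pose out of reach is approached as far as the arm can. A call with a gripper value outside its range is refused whole. The fingers move at their own pace and stop on an object; the grip force is fixed at half the most. Time passes only in rows, so rows that repeat a pose let the fingers close. It gives the time, the measured TCP pose, the force and the opening at its end, in the units of the state.
- robot.read_state(): the state, without advancing time (a new reading comes with each control period).
- vision.snapshot(name): name is "scene" or "top" or "wrist"; returns the picture (420x560x3 uint8, red, green, blue); there is no depth.
- vision.calibration(name): a dict with "vfov" (degrees; the focal length in pixels is half the picture's height over the tangent of half this angle, whatever the lens; pixels are square), "cx", "cy" (the principal point, pixels), "rvec" (rotation vector, rad) and "tvec" (3), from world to camera coordinates, as OpenCV has them. Camera axes: x right, y down, z forward; pixel columns grow to the right and rows downward; lengths in mm; the calibration is good to about 2 mm. A picture is of the moment at which its call begins: read the wrist's pose just before it. calibration takes no time and is no camera call; for the wrist camera it gives the pose at the moment of the call.
- robot.hand_in(): hands the job in, once; it reports no verdict.
The state is a dict: "clock": time; "q": joint angles; "joint_velocities": joint speeds; "joint_torque": joint torques, N m; "tool_pos": TCP position; "orientation": TCP orientation; "ft_force": force on the tool from outside, world axes, zero at the start; "moment": the same for the moment, N m; "grip_width": finger opening in mm.
Only numpy, scipy, OpenCV 4.12 (cv2) and the standard library are available. Lean on these libraries where they do the work, as an engineer would, in place of code of your own. Each camera call takes 0.05 s, during which the arm holds its last target. There are 200 camera calls.

## Working session

There is one attempt and no reset: what is moved stays moved. The work goes in short steps, Python scripts to look and compute and a tool call to move; the robot and the scene stay as the last step left them, time stands still between calls to the robot, and variables do not carry over. Pictures are saved under pics/ and viewed, on a budget of 10 in all, crops included, one or two more only if the job needs it, and the job is handed in when it is done.

Besides the shell and the picture viewer there is one more tool, called after "Request:" as name([rows], argument=value, ...), one row to a line, values as JSON. jog_arm: Moves the arm, as the interface text tells. Its arguments: {"type":"object","properties":{"plan":{"type":"array"}},"required":["plan"]}

```bash
ls; mkdir -p pics; python3 - <<'E'
from cell import robot, vision
import cv2
print(robot.read_state())
for n in ("scene","top"):
    print(n,vision.calibration(n))
    im=vision.snapshot(n); cv2.imwrite(f"pics/{n}0.png",cv2.cvtColor(im,cv2.COLOR_RGB2BGR))
E
```

```text
pics
{'clock': 0.0, 'q': array([ 1.12602172e+00,  1.51017968e-01,  1.43799172e+00, -1.38116211e-05,
        1.55384713e+00, -1.33993587e-01]), 'joint_velocities': array([ 0.00046399,  0.00049747,  0.00024087, -0.00031781,  0.00185066,
        0.00052362]), 'joint_torque': array([-3.08422277e-03, -7.13061547e+01, -5.70856833e+01, -5.44518443e-04,
        9.17123922e-03, -5.84053765e-06]), 'tool_pos': array([175.74926826, 547.2244805 , 230.67683863]), 'orientation': array([-0.97794857,  1.34147877,  0.97693026]), 'ft_force': array([0.35770556, 0.08639071, 0.43966246]), 'moment': array([0.01757215, 0.04704615, 0.01884301]), 'grip_width': 85.56996725084983}
scene {'vfov': 52.53873888521634, 'cx': 281.45380302784406, 'cy': 207.54631841347526, 'rvec': array([ 0.69177744,  2.48791186, -1.28357764]), 'tvec': array([ 411.53904257,  -69.92494453, 1552.98444398])}
top {'vfov': 47.067082296236734, 'cx': 277.2170302113693, 'cy': 209.34251967492918, 'rvec': array([ 2.12704174, -2.10133515,  0.19295965]), 'tvec': array([  10.98563294,  485.16580466, 1315.36365768])}
```

View pics/scene0.png

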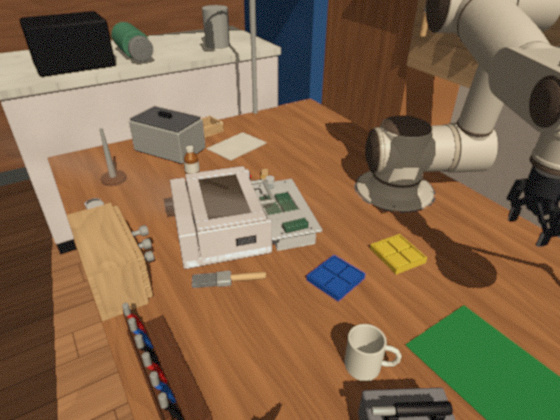

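View pics/top0.png

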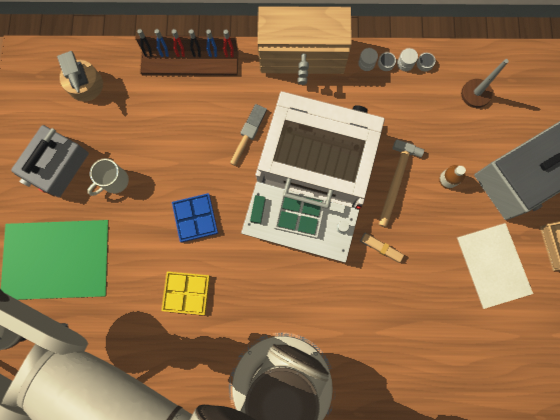

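The scene picture shows the shut machine near pixel (220,215), with the tray on its shelf. In the top picture the machine is at (315,175), the handle at (308,193) and the tray at (300,215). The shelf's near corners are at about (243,230) and (347,261). Next I'll enlarge that area.

```bash
cat > h.py <<'E'
import numpy as np, cv2
from scipy.spatial.transform import Rotation as R
from cell import robot, vision
def cam(n):
    c=vision.calibration(n); f=210/np.tan(np.radians(c['vfov']/2))
    return np.array([[f,0,c['cx']],[0,f,c['cy']],[0,0,1]]),R.from_rotvec(c['rvec']).as_matrix(),np.array(c['tvec'])
def ray(n,px,z,C=None):
    K,r,t=C or cam(n); o=-r.T@t
    d=r.T@np.linalg.inv(K)@np.array([px[0],px[1],1.]); return o+d*(z-o[2])/d[2]
def proj(n,P,C=None):
    K,r,t=C or cam(n); p=K@(r@np.array(P,float)+t); return p[:2]/p[2]
E
python3 - <<'E'
import cv2
im=cv2.imread('pics/top0.png')[165:270,230:380]
cv2.imwrite('pics/crop1.png',cv2.resize(im,None,fx=5,fy=5,interpolation=cv2.INTER_CUBIC))
E
```

```text
(no output)
```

View pics/crop1.png

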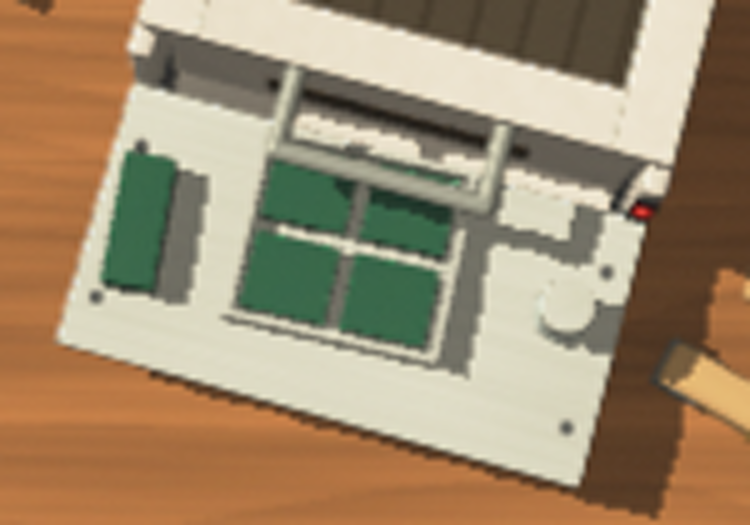

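The crop shows the shelf corners at (58,342), (580,486), (133,85) and (648,220), and the handle bar from (277,152) to (488,203). The tray's rear edge runs from (228,318) to (437,362), with its left and right walls above that. The pot is at (568,305) and the wax block at (138,220).

```bash
python3 - <<'E'
from h import *
C=cam('top')
g=lambda x,y,z: ray('top',(230+(x+.5)/5-.5,165+(y+.5)/5-.5),z,C)
S=[g(58,342,60),g(580,486,60),g(648,220,60),g(133,85,60)]
for s in S: print(s.round(1))
print('edges',[np.linalg.norm(S[i]-S[(i+1)%4]).round(1) for i in range(4)])
l=np.array([[-250,150],[-250,-150],[-95,-150],[-95,150.]])
P=np.array(S)[:,:2]; lm=l.mean(0);pm=P.mean(0)
U,_,V=np.linalg.svd((l-lm).T@(P-pm)); Rm=(U@V).T; o=pm-Rm@lm
th=np.arctan2(Rm[1,0],Rm[0,0]); print('machine',o,th, 'res',(P-(l@Rm.T+o)).round(1))
a,b=g(277,152,125),g(488,203,125); print('handle',a,b,np.linalg.norm(a-b),'mach',Rm.T@((a+b)[:2]/2-o),'exp world',o+Rm@[-125.5,0])
for nm,p,z in [('trayRL',(232,313),80),('trayRR',(437,360),80),('trayFR',(466,210),80),('wax',(138,220),82),('pot',(568,305),98)]:
    w=g(*p,z); print(nm,w.round(1),'mach',(Rm.T@(w[:2]-o)).round(1))
E
```

```text
[414.5 115.8  60. ]
[ 338.3 -172.3   60. ]
[ 487.2 -212.4   60. ]
[561.9  77.3  60. ]
edges [np.float64(298.0), np.float64(154.1), np.float64(299.2), np.float64(152.3)]
machine [617.33157296 -91.63526229] -0.25627951461442117 res [[ 1.  -1.1]
 [ 0.8  1. ]
 [-0.3  0.3]
 [-1.6 -0.2]]
handle [509.08945344  -4.46295007 125.        ] [ 482.45662273 -117.10412221  125.        ] 115.74688476984092 mach [-125.4088016    -0.96896244] exp world [495.93043408 -59.82310297]
trayRL [428.7  19.1  80. ] mach [-210.5   59.3]
trayRR [404.1 -92.9  80. ] mach [-205.9  -55.3]
trayFR [ 487.7 -109.1   80. ] mach [-121.   -49.8]
wax [479.6  71.6  82. ] mach [-174.6  123. ]
pot [ 432.3 -162.3   98. ] mach [-161.  -115.3]
```

```bash
cat >> h.py <<'E'
O=np.array([617.3,-91.6,0]); TH=-0.256
Rm=R.from_euler('z',TH).as_matrix()
def orient(a,mode,s=1,yaw=0):
    """a: degrees below horizontal; mode 'lid': jaws in xz plane, 'push': jaws along y"""
    a=np.radians(a); x=np.array([np.cos(a),0,-np.sin(a)])
    z=s*np.array([np.sin(a),0,np.cos(a)]) if mode=='lid' else s*np.array([0,1.,0])
    return Rm@R.from_euler('z',yaw).as_matrix()@np.column_stack([x,np.cross(z,x),z])
def M(p): return O+Rm@np.array(p,float)
def toM(w): return Rm.T@(np.array(w)-O)
def lidH(t):
    r,ph=np.hypot(235.5,5),t-np.arctan2(5,235.5); return np.array([110-r*np.cos(ph),0,130+r*np.sin(ph)])
def rel(pm,Rt):
    s=robot.read_state(); R0=R.from_rotvec(s['orientation']).as_matrix()
    w=np.degrees(R.from_matrix(R0.T@Rt).as_rotvec()); t=R0.T@(M(pm)-s['tool_pos'])
    return w.round(1).tolist(),t.round(1).tolist()
def st():
    s=robot.read_state(); R0=R.from_rotvec(s['orientation']).as_matrix()
    print('t',round(s['clock'],2),'mach',toM(s['tool_pos']).round(1),'q',s['q'].round(2),'f_m',(Rm.T@s['ft_force']).round(1),'w',round(s['grip_width'],1))
    print('toolx_m',(Rm.T@R0[:,0]).round(2),'toolz_m',(Rm.T@R0[:,2]).round(2))
E
python3 - <<'E'
from h import *
st()
d=np.array([.7071,0,-.7071])
for s in (1,-1):
  print(s,rel(lidH(0)-70*d,orient(45,'lid',s)), 'push',rel([-300,0,150],orient(68,'push',s)))
E
```

```text
t 0.1 mach [-588.9  506.2  230.8] q [ 1.13  0.15  1.44  0.    1.55 -0.13] f_m [ 0.4 -1.1  0.4] w 85.2
toolx_m [-0. -0. -1.] toolz_m [ 0.05  1.   -0.  ]
1 ([82.0, -35.9, -33.9], [56.7, -441.0, -482.8]) push ([-3.1, -0.7, -22.0], [81.2, -316.2, -489.6])
-1 ([-87.8, 34.4, -36.4], [56.7, -441.0, -482.8]) push ([173.7, -33.8, 1.0], [81.2, -316.2, -489.6])
```

Request:
jog_arm([
  [[82,-35.9,-33.9],[0,-441,-482.8],47],
  [[82,-35.9,-33.9],[0,-441,-482.8],47],
  [[82,-35.9,-33.9],[0,-441,-482.8],47],
  [[82,-35.9,-33.9],[0,-441,-482.8],47],
  [[82,-35.9,-33.9],[0,-441,-482.8],47],
  [[82,-35.9,-33.9],[0,-441,-482.8],47],
  [[82,-35.9,-33.9],[0,-441,-482.8],47],
  [[82,-35.9,-33.9],[0,-441,-482.8],47],
  [[82,-35.9,-33.9],[0,-441,-482.8],47],
  [[82,-35.9,-33.9],[0,-441,-482.8],47],
])

```text
clock: 0.93
tool_pos: [349.2, 166.9, 231.3]
orientation: [-0.161, 0.955, 0.047]
ft_force: [0.6, -0.4, 0.3]
grip_width: 40.2
```

```bash
python3 - <<'E'
from h import *
st()
d=np.array([.7071,0,-.7071])
print(rel(lidH(0)-70*d,orient(45,'lid')))
E
```

```text
t 0.93 mach [-324.8  182.1  231.3] q [ 0.5  -0.61  2.15 -0.35  1.08  0.44] f_m [ 0.7 -0.3  0.3] w 40.2
toolx_m [ 0.57  0.12 -0.82] toolz_m [0.74 0.36 0.57]
([20.4, -8.9, -8.5], [110.0, -215.8, 14.1])
```

Request:
jog_arm([
  [[20.4,-8.9,-8.5],[110,-215.8,14.1],47],
  [[20.4,-8.9,-8.5],[110,-215.8,14.1],47],
  [[20.4,-8.9,-8.5],[110,-215.8,14.1],47],
  [[20.4,-8.9,-8.5],[110,-215.8,14.1],47],
  [[20.4,-8.9,-8.5],[110,-215.8,14.1],47],
  [[20.4,-8.9,-8.5],[110,-215.8,14.1],47],
  [[20.4,-8.9,-8.5],[110,-215.8,14.1],47],
  [[20.4,-8.9,-8.5],[110,-215.8,14.1],47],
])

```text
clock: 1.6
tool_pos: [448.4, -50.7, 173.8]
orientation: [0.101, 0.78, -0.247]
ft_force: [-0.3, 1.0, -1.2]
grip_width: 40.2
```

```bash
python3 - <<'E'
from h import *
st()
d=np.array([.7071,0,-.7071])
print(rel(lidH(0)+19*d,orient(45,'lid')))
im=vision.snapshot('wrist'); cv2.imwrite('pics/w1.png',im[...,::-1])
C=cam('wrist')
for e in (-58,58): print(proj('wrist',M([-125.5,e,125]),C))
E
```

```text
t 1.6 mach [-173.8   -3.2  173.8] q [-0.31 -0.59  2.33  0.06  0.61 -0.08] f_m [-0.5  0.9 -1.2] w 40.2
toolx_m [ 0.71 -0.   -0.71] toolz_m [ 0.71 -0.    0.71]
([-0.1, 0.0, 0.2], [87.6, 3.5, -0.4])
[269.59855862 285.1074227 ]
[268.89828895 138.51401255]
```

View pics/w1.png

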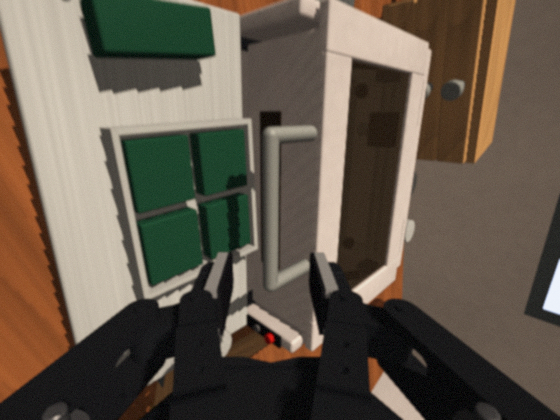

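The wrist picture shows the handle bar from (271,130) to (271,285), within a few pixels of the prediction. It sits between the open fingers, and the tray is below it at (110-258, 120-293).

Request:
jog_arm([
  [[0,0,0],[30,3.5,-0.4],47],
  [[0,0,0],[60,3.5,-0.4],47],
  [[0,0,0],[80,3.5,-0.4],47],
  [[0,0,0],[87,3.5,-0.4],47],
  [[0,0,0],[87,3.5,-0.4],47],
])

```text
clock: 2.07
tool_pos: [508.1, -62.7, 110.0]
orientation: [0.102, 0.785, -0.247]
ft_force: [0.2, 0.7, -0.8]
grip_width: 39.8
```

Request:
jog_arm([
  [[0,0,0],[0,0,0],0],
  [[0,0,0],[0,0,0],0],
  [[0,0,0],[0,0,0],0],
  [[0,0,0],[0,0,0],0],
  [[0,0,0],[0,0,0],0],
])

```text
clock: 2.48
tool_pos: [508.3, -62.5, 111.7]
orientation: [0.102, 0.782, -0.246]
ft_force: [-6.0, 5.5, 10.7]
grip_width: 9.9
```

```bash
cat > lid.py <<'E'
from h import *
import sys
st(); s=robot.read_state(); d=np.array([.7071,0,-.7071])
g=toM(s['tool_pos'])-19*d; rel0=g-[110,0,130]
t0=np.arctan2(rel0[2],-rel0[0])+np.arctan2(5,235.5); rr=np.hypot(rel0[0],rel0[2]); print('lid est',t0,'r',rr)
R0=R.from_rotvec(s['orientation']).as_matrix()
for t in map(float,sys.argv[1:]):
    print(t,(R0.T@Rm@(lidH(t)-lidH(t0))).round(1).tolist())
E
python3 lid.py .05 .1 .15 .2 .25 .3 .35 .4 .45 .5
```

```text
t 2.48 mach [-112.8    0.6  111.7] q [-0.28 -0.31  2.32  0.05  0.35 -0.06] f_m [-7.2  3.8 10.7] w 9.9
toolx_m [ 0.71 -0.   -0.71] toolz_m [ 0.71 -0.    0.71]
lid est 0.0005725763507444699 r 236.2669321157818
0.05 [-8.2, -0.0, 8.3]
0.1 [-16.1, -0.0, 17.0]
0.15 [-23.5, -0.0, 26.2]
0.2 [-30.5, -0.0, 35.6]
0.25 [-37.0, 0.0, 45.5]
0.3 [-42.9, 0.0, 55.6]
0.35 [-48.4, 0.0, 66.1]
0.4 [-53.3, 0.0, 76.8]
0.45 [-57.7, 0.0, 87.7]
0.5 [-61.6, 0.1, 98.8]
```

Request:
jog_arm([
  [[0,0,0],[-4,0,4],0],
  [[0,0,0],[-8,0,8.3],0],
  [[0,0,0],[-12.2,0,12.6],0],
  [[0,0,0],[-16.1,0,17],0],
  [[0,0,0],[-19.8,0,21.6],0],
  [[0,0,0],[-23.5,0,26.2],0],
  [[0,0,0],[-27,0,30.9],0],
  [[0,0,0],[-30.5,0,35.6],0],
  [[0,0,0],[-33.8,0,40.5],0],
  [[0,0,0],[-37,0,45.5],0],
])

```text
clock: 3.32
tool_pos: [513.2, -63.7, 169.2]
orientation: [0.102, 0.785, -0.246]
ft_force: [-15.0, 1.7, -2.1]
grip_width: 9.6
```

```bash
python3 lid.py .25 .3 .35 .4 .45 .5 .55 .6 .65 .7 .75
```

```text
t 3.32 mach [-107.8    0.6  169.2] q [-0.28 -0.38  2.23  0.03  0.51 -0.04] f_m [-15.   -2.1  -2.1] w 9.6
toolx_m [ 0.7  -0.   -0.71] toolz_m [ 0.71 -0.    0.7 ]
lid est 0.24519521364741695 r 237.1710583702423
0.25 [-0.6, 0.0, 1.0]
0.3 [-6.6, 0.0, 11.1]
0.35 [-12.1, 0.0, 21.5]
0.4 [-17.1, 0.0, 32.2]
0.45 [-21.5, 0.0, 43.1]
0.5 [-25.4, 0.0, 54.2]
0.55 [-28.7, 0.1, 65.5]
0.6 [-31.5, 0.1, 77.0]
0.65 [-33.6, 0.1, 88.5]
0.7 [-35.2, 0.1, 100.2]
0.75 [-36.3, 0.1, 111.9]
```

Request:
jog_arm([
  [[0,0,0],[-4.5,0,6.5],0],
  [[0,0,0],[-9.5,0,15],0],
  [[0,0,0],[-14,0,23.5],0],
  [[0,0,0],[-18,0,32],0],
  [[0,0,0],[-21.5,0,40],0],
  [[0,0,0],[-24.5,0,48.5],0],
  [[0,0,0],[-27.5,0,57.5],0],
  [[0,0,0],[-30,0,66.5],0],
  [[0,0,0],[-32,0,76],0],
  [[0,0,0],[-34.2,0,87.5],0],
])

```text
clock: 4.15
tool_pos: [549.9, -73.4, 255.9]
orientation: [0.102, 0.786, -0.246]
ft_force: [-33.8, 9.6, 18.4]
grip_width: 9.4
```

```bash
python3 lid.py .65 .7 .75 .8 .85 .9 .95 1.0 1.05 1.1 1.15 1.2
```

```text
t 4.15 mach [-69.8   0.6 255.9] q [-0.28 -0.36  2.03  0.02  0.68 -0.03] f_m [-35.1   0.7  18.4] w 9.4
toolx_m [ 0.7  -0.   -0.71] toolz_m [ 0.71 -0.    0.7 ]
lid est 0.6458793449015365 r 238.26197749458538
0.65 [-0.2, 0.0, 1.0]
0.7 [-1.8, 0.0, 12.6]
0.75 [-2.8, 0.0, 24.4]
0.8 [-3.2, 0.1, 36.1]
0.85 [-3.0, 0.1, 47.9]
0.9 [-2.3, 0.1, 59.7]
0.95 [-1.0, 0.1, 71.4]
1.0 [1.0, 0.2, 83.0]
1.05 [3.5, 0.2, 94.5]
1.1 [6.5, 0.2, 105.9]
1.15 [10.2, 0.3, 117.1]
1.2 [14.3, 0.3, 128.1]
```

Request:
jog_arm([
  [[0,0,0],[-1.3,0,3],0],
  [[0,0,0],[-2.3,0,10],0],
  [[0,0,0],[-3.4,0,18],0],
  [[0,0,0],[-4,0,26.5],0],
  [[0,0,0],[-4.4,0,36],0],
])

```text
clock: 4.57
tool_pos: [571.9, -79.2, 284.5]
orientation: [0.102, 0.787, -0.246]
ft_force: [-14.1, 2.7, 8.8]
grip_width: 9.7
```

```bash
python3 lid.py  .85 .9 .95 1.0 1.05 1.1 1.15 1.2
```

```text
t 4.57 mach [-47.1   0.5 284.5] q [-0.28 -0.32  1.95  0.02  0.73 -0.03] f_m [-14.4  -0.9   8.8] w 9.7
toolx_m [ 0.7  -0.   -0.71] toolz_m [ 0.71 -0.    0.7 ]
lid est 0.7991527864432563 r 239.33765604231428
0.85 [0.1, 0.0, 12.0]
0.9 [0.9, 0.1, 23.7]
0.95 [2.2, 0.1, 35.4]
1.0 [4.1, 0.1, 47.1]
1.05 [6.6, 0.1, 58.6]
1.1 [9.7, 0.2, 69.9]
1.15 [13.3, 0.2, 81.1]
1.2 [17.5, 0.2, 92.2]
```

Request:
jog_arm([
  [[0,0,0],[-0.5,0,6],0],
  [[0,0,0],[-0.6,0,14],0],
  [[0,0,0],[-0.4,0,22],0],
  [[0,0,0],[0.3,0,30],0],
  [[0,0,0],[1.5,0,38.5],0],
  [[0,0,0],[2.8,0,47],0],
  [[0,0,0],[5.2,0,58.5],0],
  [[0,0,0],[8.2,0,70],0],
  [[0,0,0],[8.2,0,70],0],
])

```text
clock: 5.32
tool_pos: [627.4, -94.1, 329.4]
orientation: [0.102, 0.785, -0.246]
ft_force: [1.6, -3.9, -2.2]
grip_width: 9.5
```

```bash
python3 lid.py 1.1 1.13 1.16 1.2 1.25; python3 - <<'E'
from h import *
im=vision.snapshot('scene'); cv2.imwrite('pics/s2.png',cv2.resize(im[100:330,100:420,::-1],None,fx=2,fy=2))
E
```

```text
t 5.32 mach [1.040e+01 2.000e-01 3.294e+02] q [-0.28 -0.21  1.77  0.01  0.79 -0.02] f_m [ 2.5 -3.4 -2.2] w 9.5
toolx_m [ 0.7  -0.   -0.71] toolz_m [ 0.71 -0.    0.7 ]
lid est 1.1037851359303221 r 241.04390889607419
1.1 [-0.3, -0.0, -0.9]
1.13 [1.9, 0.0, 5.9]
1.16 [4.2, 0.0, 12.6]
1.2 [7.6, 0.1, 21.3]
1.25 [12.3, 0.1, 32.1]
```

View pics/s2.png

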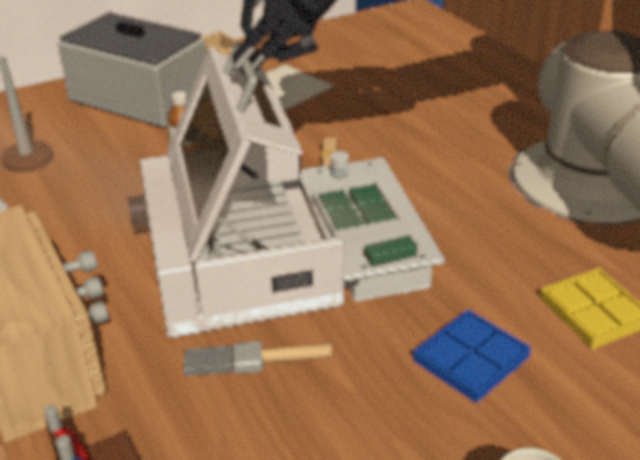

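The crop shows the lid well up, at about 1.1 rad, with the gripper still on the handle at (245,75). The tray is untouched.

Request:
jog_arm([
  [[0,0,0],[1,0,5],0],
  [[0,0,0],[2.5,0,10],0],
  [[0,0,0],[4,0,14],0],
  [[0,0,0],[5.2,0,18],0],
  [[0,0,0],[5.2,0,18],0],
])

```text
clock: 5.78
tool_pos: [643.1, -98.3, 337.2]
orientation: [0.102, 0.787, -0.246]
ft_force: [3.2, -2.7, -13.5]
grip_width: 9.7
```

Request:
jog_arm([
  [[0,0,0],[0,0,0],20],
  [[0,0,0],[0,0,2],40],
  [[0,0,0],[0,0,5],60],
  [[0,0,0],[0,0,8],70],
  [[0,0,0],[0,0,8],70],
  [[0,0,0],[0,0,8],70],
  [[0,0,0],[0,0,8],70],
  [[0,0,0],[0,0,8],70],
  [[0,0,0],[0,0,8],70],
])

```text
clock: 6.53
tool_pos: [648.5, -99.7, 342.8]
orientation: [0.102, 0.787, -0.246]
ft_force: [0.7, 0.1, -0.3]
grip_width: 59.7
```

```bash
python3 lid.py 1.25; python3 - <<'E'
from h import *
im=vision.snapshot('wrist'); cv2.imwrite('pics/w2.png',im[...,::-1])
C=cam('wrist')
for t in (1.1,1.2,1.25): print(t,proj('wrist',M(lidH(t)),C))
E
```

```text
t 6.53 mach [3.220e+01 1.000e-01 3.428e+02] q [-0.27 -0.16  1.71  0.01  0.81 -0.02] f_m [ 0.6  0.3 -0.3] w 59.7
toolx_m [ 0.7  -0.   -0.71] toolz_m [ 0.71 -0.    0.7 ]
lid est 1.2088572063748189 r 243.91243390412106
1.25 [3.9, 0.0, 8.9]
1.1 [210.49862278 286.75198395]
1.2 [258.14461455 277.99667009]
1.25 [279.56279516 273.11531334]
```

View pics/w2.png

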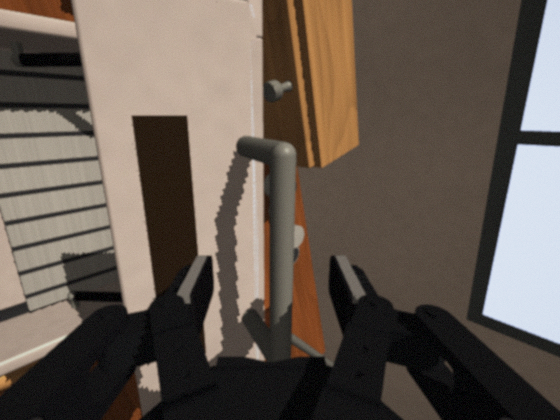

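The bar is centred between the open fingers at column 283, where the fully open angle (1.25 rad) predicts 280. No force is read, so the lid is held open, and I'll back out along the tool axis.

Request:
jog_arm([
  [[0,0,0],[-25,0,3],70],
  [[0,0,0],[-60,0,3],70],
  [[0,0,0],[-100,0,3],70],
  [[0,0,0],[-140,0,3],70],
  [[0,0,0],[-170,0,0],70],
  [[0,0,0],[-170,0,0],70],
])

```text
clock: 7.08
tool_pos: [530.4, -68.0, 470.6]
orientation: [0.101, 0.778, -0.246]
ft_force: [0.2, -0.1, 2.3]
grip_width: 59.8
```

```bash
python3 - <<'E'
from h import *
st(); print(rel([-290,0,230],orient(68,'push')))
E
```

```text
t 7.08 mach [-90.    0.9 470.6] q [-0.28 -0.42  1.65  0.02  1.12 -0.02] f_m [ 0.2 -0.   2.3] w 59.8
toolx_m [ 0.71 -0.   -0.71] toolz_m [ 0.71 -0.    0.71]
([-88.8, 18.0, 18.3], [27.9, -1.4, -311.6])
```

Request:
jog_arm([
  [[-88.8,18,18.3],[28,-1.4,-311.6],100],
  [[-88.8,18,18.3],[28,-1.4,-311.6],100],
  [[-88.8,18,18.3],[28,-1.4,-311.6],100],
  [[-88.8,18,18.3],[28,-1.4,-311.6],100],
  [[-88.8,18,18.3],[28,-1.4,-311.6],100],
  [[-88.8,18,18.3],[28,-1.4,-311.6],100],
  [[-88.8,18,18.3],[28,-1.4,-311.6],100],
  [[-88.8,18,18.3],[28,-1.4,-311.6],100],
  [[-88.8,18,18.3],[28,-1.4,-311.6],100],
  [[-88.8,18,18.3],[28,-1.4,-311.6],100],
])

```text
clock: 7.92
tool_pos: [347.1, -17.8, 228.1]
orientation: [-0.92, 1.085, 0.525]
ft_force: [0.2, -0.0, 0.3]
grip_width: 85.4
```

Request:
jog_arm([
  [[-27,5.5,5.5],[0,0,0],100],
  [[-27,5.5,5.5],[0,0,0],100],
  [[-27,5.5,5.5],[0,0,0],100],
  [[-27,5.5,5.5],[0,0,0],100],
])

```text
clock: 8.25
tool_pos: [347.2, -18.0, 228.1]
orientation: [-1.322, 1.117, 0.849]
ft_force: [0.0, 0.3, -0.3]
grip_width: 85.3
```

```bash
python3 - <<'E'
from h import *
st(); print(rel([-250,0,150],orient(68,'push')))
im=vision.snapshot('wrist'); cv2.imwrite('pics/w3.png',im[...,::-1])
im=vision.snapshot('top'); cv2.imwrite('pics/t3.png',im[...,::-1])
np.save('w3cam.npy',np.array(cam('wrist'),dtype=object),allow_pickle=True)
C=cam('wrist'); print('pred tray rear corners',proj('wrist',M([-210.5,60,80]),C),proj('wrist',M([-206,-57,80]),C))
E
```

```text
t 8.25 mach [-279.9    2.8  228.1] q [-0.22 -0.57  2.06 -0.06  1.35 -1.66] f_m [-0.   0.3 -0.3] w 85.3
toolx_m [ 0.31 -0.05 -0.95] toolz_m [-0.12  0.99 -0.09]
([8.1, -2.4, -4.3], [83.5, -4.6, 0.5])Traceback (most recent call last):
  File "<stdin>", line 5, in <module>
ValueError: could not broadcast input array from shape (3,3) into shape (3,)
```

View pics/w3.png

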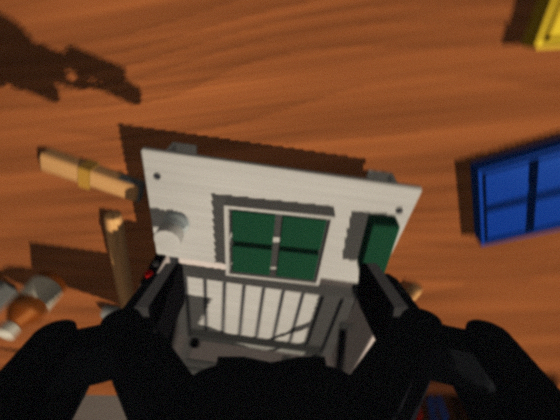

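The wrist picture shows the tray with its rear edge from (226,206) to (331,212) and its front edge from (230,279) to (318,285). The bed is empty behind it. I'll measure the tray's pose from the green wax in both views.

```bash
cat > tray.py <<'E'
from h import *
def tray(n,im,exp,z=74):
    """pose of the tray from its green wax; exp = expected centre, machine axes"""
    C=cam(n); hsv=cv2.cvtColor(im,cv2.COLOR_RGB2HSV)
    m=cv2.inRange(hsv,(60,90,25),(95,255,170)); c=proj(n,M([*exp,z]),C)
    cs=cv2.findContours(m,cv2.RETR_EXTERNAL,cv2.CHAIN_APPROX_NONE)[0]
    P=[]
    for k in cs:
        if cv2.contourArea(k)<30: continue
        w=np.array([toM(ray(n,p,z,C))[:2] for p in k[:,0]])
        if np.linalg.norm(w.mean(0)-exp)<60: P.append(w)
    if not P: print(n,'none'); return
    (c,sz,a)=cv2.minAreaRect(np.vstack(P).astype(np.float32)); a=(a+45)%90-45
    print(n,'parts',len(P),'centre',np.round(c,1),'size',np.round(sz,1),'yaw rad',round(np.radians(a),3))
E
python3 - <<'E'
from tray import *
st()
for n,f in (('wrist','w3'),('top','t3')):
    tray(n,cv2.imread(f'pics/{f}.png')[...,::-1].copy(),np.array([-153,3.]))
C=cam('wrist')
for p in [(226,206),(331,212),(318,285),(230,279)]: print(toM(ray('wrist',p,80,C)).round(1))
E
```

```text
t 8.35 mach [-279.8    3.4  227.8] q [-0.22 -0.57  2.06 -0.06  1.35 -1.66] f_m [-0.3 -0.7 -0.2] w 85.5
toolx_m [ 0.31 -0.05 -0.95] toolz_m [-0.12  0.99 -0.09]
wrist parts 2 centre [-151.5   10.5] size [ 96.2 104.6] yaw rad 0.048
top parts 4 centre [-154.5    7.9] size [ 94.5 101.2] yaw rad 0.039
[-206.3  -49.7   80. ]
[-218.5   62.2   80. ]
[-104.    72.3   80. ]
[-90.8 -40.9  80. ]
```

```bash
python3 - <<'E'
from tray import *
Rt=orient(68,'push')
print(rel([-245,8,100],Rt)); print(rel([-227,8,68],Rt)) 
C=cam('wrist'); print('shelf near edge',toM(ray('wrist',(145,150),60,C)).round(1),toM(ray('wrist',(420,187),60,C)).round(1))
E
```

```text
([8.1, -2.4, -4.3], [132.0, 4.7, 11.5])
([8.1, -2.4, -4.3], [167.9, -2.8, 12.1])
shelf near edge [-248.7 -141.8   60. ] [-252.5  149.7   60. ]
```

Request:
jog_arm([
  [[8.1,-2.4,-4.3],[40,1.5,3.5],100],
  [[8.1,-2.4,-4.3],[75,3,7],100],
  [[8.1,-2.4,-4.3],[110,4,10],100],
  [[8.1,-2.4,-4.3],[132,4.7,11.5],100],
  [[8.1,-2.4,-4.3],[150,1,11.8],100],
  [[8.1,-2.4,-4.3],[167,-2.8,12.1],100],
  [[8.1,-2.4,-4.3],[167.9,-2.8,12.1],100],
])

```text
clock: 8.93
tool_pos: [399.1, -26.5, 65.5]
orientation: [-1.208, 1.071, 0.725]
ft_force: [-0.4, 0.6, 0.0]
grip_width: 85.1
```

```bash
python3 - <<'E'
from tray import *
Rt=orient(68,'push')
st();print(rel([-228,8,58],Rt)); print(rel([-228,8,56],Rt)) 
im=vision.snapshot('wrist'); cv2.imwrite('pics/w4.png',im[...,::-1])
E
```

```text
t 8.93 mach [-227.5    7.7   65.5] q [-0.26 -0.36  2.3   0.    0.83 -1.57] f_m [-0.6  0.5  0. ] w 85.1
toolx_m [ 0.37  0.   -0.93] toolz_m [0.01 1.   0.  ]
([-0.3, 0.1, -0.1], [6.8, 3.2, 0.3])
([-0.3, 0.1, -0.1], [8.7, 4.0, 0.3])
```

View pics/w4.png

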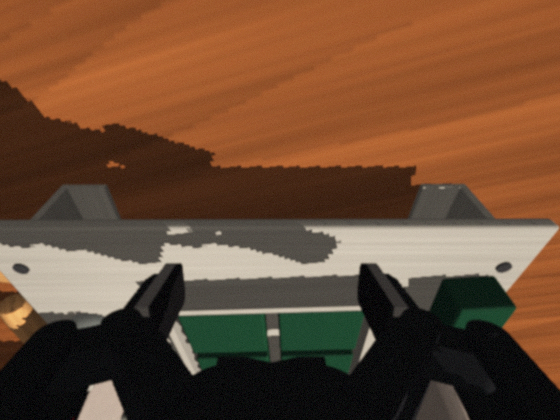

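The fingers are behind the tray, at columns 175 and 370. The tray's rear edge is at row 312, nearly parallel to the shelf edge, so I'll lower in small steps while watching the force.

Request:
jog_arm([
  [[0,0,0],[3,1.5,0.3],100],
  [[0,0,0],[7,3.2,0.3],100],
  [[0,0,0],[7,3.2,0.3],100],
  [[0,0,0],[7,3.2,0.3],100],
])

```text
clock: 9.32
tool_pos: [398.7, -26.0, 59.5]
orientation: [-1.209, 1.07, 0.724]
ft_force: [-0.1, 0.1, -1.0]
grip_width: 85.6
```

Request:
jog_arm([
  [[0,0,0],[1,0.4,0],100],
  [[0,0,0],[2,0.8,0],100],
  [[0,0,0],[2,0.8,0],100],
])

```text
clock: 9.57
tool_pos: [398.7, -26.0, 57.4]
orientation: [-1.209, 1.07, 0.724]
ft_force: [0.6, -0.1, 0.2]
grip_width: 85.3
```

```bash
python3 - <<'E'
from tray import *
Rt=orient(68,'push')
st();p=toM(robot.read_state()['tool_pos'])
for dx in (5,20,40): print(rel(p+[dx,0,0],Rt))
E
```

```text
t 9.57 mach [-228.1    8.1   57.4] q [-0.26 -0.35  2.31  0.    0.8  -1.57] f_m [0.6 0.1 0.2] w 85.3
toolx_m [ 0.37  0.   -0.93] toolz_m [0. 1. 0.]
([-0.3, 0.1, -0.0], [1.9, -4.6, 0.0])
([-0.3, 0.1, -0.0], [7.5, -18.5, 0.1])
([-0.3, 0.1, -0.0], [15.0, -37.1, 0.2])
```

Request:
jog_arm([
  [[-0.3,0,0],[2,0.8,0],100],
  [[-0.3,0,0],[3.9,-4,0],100],
  [[-0.3,0,0],[5,-6.6,0],100],
  [[-0.3,0,0],[5.7,-8.5,0],100],
  [[-0.3,0,0],[6.5,-10.3,0],100],
  [[-0.3,0,0],[7.2,-12.2,0],100],
  [[-0.3,0,0],[8,-14,0],100],
  [[-0.3,0,0],[8.7,-15.9,0],100],
  [[-0.3,0,0],[9.5,-17.7,0],100],
  [[-0.3,0,0],[9.5,-17.7,0],100],
])

```text
clock: 10.4
tool_pos: [418.0, -31.1, 55.0]
orientation: [-1.213, 1.069, 0.728]
ft_force: [-1.5, 0.6, 1.0]
grip_width: 85.6
```

```bash
python3 - <<'E'
from tray import *
st()
im=vision.snapshot('top'); cv2.imwrite('pics/t5.png',im[...,::-1]); tray('top',im,np.array([-147,7.]))
E
```

```text
t 10.4 mach [-208.1    8.1   55. ] q [-0.26 -0.29  2.27  0.    0.78 -1.58] f_m [-1.6  0.2  1. ] w 85.6
toolx_m [ 0.37  0.   -0.93] toolz_m [-0.  1.  0.]
top parts 4 centre [-147.6    5.6] size [101.7  94.3] yaw rad -0.002
```

```bash
python3 - <<'E'
from tray import *
K,r,t=cam('wrist'); s=robot.read_state(); R0=R.from_rotvec(s['orientation']).as_matrix()
Rct=r@R0; tct=t+r@s['tool_pos']      # tool->cam
R3=R.from_rotvec([-1.322,1.117,.849]).as_matrix(); p3=np.array([347.2,-18.0,228.1])
r3=Rct@R3.T; C=(K,r3,tct-r3@p3)
print('check tray rear',toM(ray('',(226,206),80,C)).round(1))
for p in [(195,342),(345,350)]: print(toM(ray('',p,80,C)).round(1))
for x in (30,40,50,60,70): print(x,proj('',M([x,-98,80]),C).round(0),proj('',M([x,98,80]),C).round(0))
im=cv2.imread('pics/w3.png')[255:375,165:385]; cv2.imwrite('pics/w3c.png',cv2.resize(im,None,fx=3.5,fy=3.5,interpolation=cv2.INTER_CUBIC))
R0=R0.T@Rm
for dx,dy in ((100,-5.6),(120,-5.6)): print(dx,(R0@[dx,dy,0]).round(1))
E
```

```text
check tray rear [-206.1  -50.3   80. ]
[ 72.7 -92.4  80. ]
[ 31.3 142.5  80. ]
30 [191. 326.] [317. 345.]
40 [191. 330.] [315. 349.]
50 [191. 334.] [314. 352.]
60 [191. 337.] [313. 355.]
70 [192. 341.] [311. 359.]
100 [ 37.3 -92.8  -5.6]
120 [  44.8 -111.3   -5.6]
```

View pics/w3c.png

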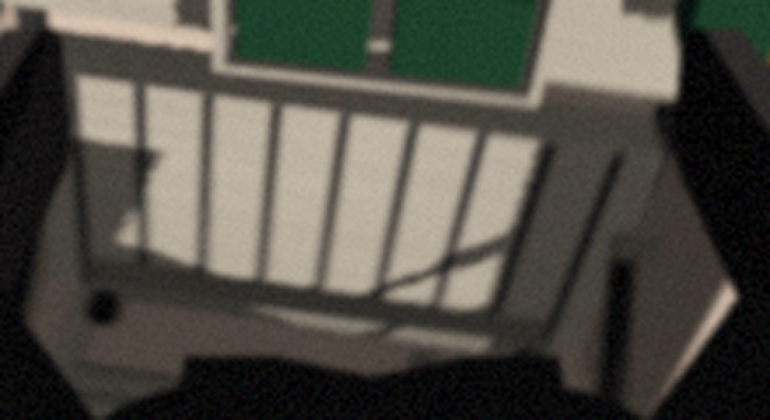

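In the enlarged earlier view, a thumb screw shows at crop (103,303). The bar's front line runs from about (90,280) to (500,318), below the bed slats.

```bash
python3 - <<'E'
from tray import *
K,r,t=cam('wrist'); s=robot.read_state(); R0=R.from_rotvec(s['orientation']).as_matrix()
Rct=r@R0; tct=t+r@s['tool_pos']
R3=R.from_rotvec([-1.322,1.117,.849]).as_matrix(); p3=np.array([347.2,-18.0,228.1])
r3=Rct@R3.T; C=(K,r3,tct-r3@p3)
for p,z in [((103,303),84),((100,262),60),((350,293),60),((490,311),60),((560,340),74),((90,285),74)]:
    print(p,z,toM(ray('',(165+p[0]/3.5,255+p[1]/3.5),z,C)).round(1))
E
```

```text
(103, 303) 84 [ 64.6 -91.9  84. ]
(100, 262) 60 [  72.  -100.8   60. ]
(350, 293) 60 [66.3 19.7 60. ]
(490, 311) 60 [63.7 86.4 60. ]
(560, 340) 74 [ 55.5 117.2  74. ]
(90, 285) 74 [  68.8 -101.1   74. ]
```

Request:
jog_arm([
  [[0,0,0],[1.5,-3.7,0],100],
  [[0,0,0],[3.7,-9.3,-0.4],100],
  [[0,0,0],[6.3,-15.8,-1],100],
  [[0,0,0],[9,-22.3,-1.7],100],
  [[0,0,0],[11.6,-28.8,-2.4],100],
  [[0,0,0],[14.2,-35.3,-3.1],100],
  [[0,0,0],[16.8,-41.8,-3.8],100],
  [[0,0,0],[19.4,-48.3,-4.5],100],
  [[0,0,0],[21.3,-52.9,-5],100],
  [[0,0,0],[22.4,-55.7,-5.3],100],
])

```text
clock: 11.28
tool_pos: [475.0, -51.6, 54.9]
orientation: [-1.213, 1.069, 0.728]
ft_force: [-5.9, 2.0, 3.0]
grip_width: 85.5
```

```bash
python3 - <<'E'
from tray import *
st(); p=toM(robot.read_state()['tool_pos'])
im=vision.snapshot('top'); cv2.imwrite('pics/t6.png',im[...,::-1]); tray('top',im,np.array([p[0]+60,1.]))
print(rel([-100,p[1],55],orient(68,'push')))
E
```

```text
t 11.28 mach [-147.8    2.7   54.9] q [-0.28 -0.15  2.16  0.01  0.74 -1.6 ] f_m [-6.3  0.4  3. ] w 85.5
toolx_m [ 0.37  0.   -0.93] toolz_m [0. 1. 0.]
top parts 4 centre [-87.9   0.3] size [101.2  94.5] yaw rad -0.002
([-0.0, 0.1, -0.1], [17.7, -44.1, 0.0])
```

Request:
jog_arm([
  [[0,0,0],[1.5,-3.7,0],100],
  [[0,0,0],[3.7,-9.2,0],100],
  [[0,0,0],[6,-14.8,0],100],
  [[0,0,0],[8.2,-20.4,0],100],
  [[0,0,0],[10.5,-26,0],100],
  [[0,0,0],[12.7,-31.5,0],100],
  [[0,0,0],[15,-37.1,0],100],
  [[0,0,0],[16.8,-41.8,0],100],
  [[0,0,0],[17.7,-44.1,0],100],
])

```text
clock: 12.08
tool_pos: [521.9, -63.9, 54.9]
orientation: [-1.213, 1.069, 0.728]
ft_force: [-4.0, 1.2, 0.3]
grip_width: 85.4
```

```bash
python3 - <<'E'
from tray import *
st(); p=toM(robot.read_state()['tool_pos'])
im=vision.snapshot('top'); cv2.imwrite('pics/t7.png',im[...,::-1]); tray('top',im,np.array([p[0]+60,1.]))
C=cam('top'); a=proj('top',M([20,0,60]),C).astype(int); print(a)
c=im[a[1]-60:a[1]+60,a[0]-75:a[0]+75,::-1]; cv2.imwrite('pics/t7c.png',cv2.resize(c,None,fx=5,fy=5,interpolation=cv2.INTER_CUBIC))
E
```

```text
t 12.08 mach [-99.3   2.6  54.9] q [-0.27 -0.04  2.06  0.01  0.73 -1.59] f_m [-4.2  0.1  0.3] w 85.4
toolx_m [ 0.37  0.   -0.93] toolz_m [0. 1. 0.]
top parts 4 centre [-39.3   0.3] size [101.3  94.6] yaw rad -0.0
[317 156]
```

View pics/t7c.png

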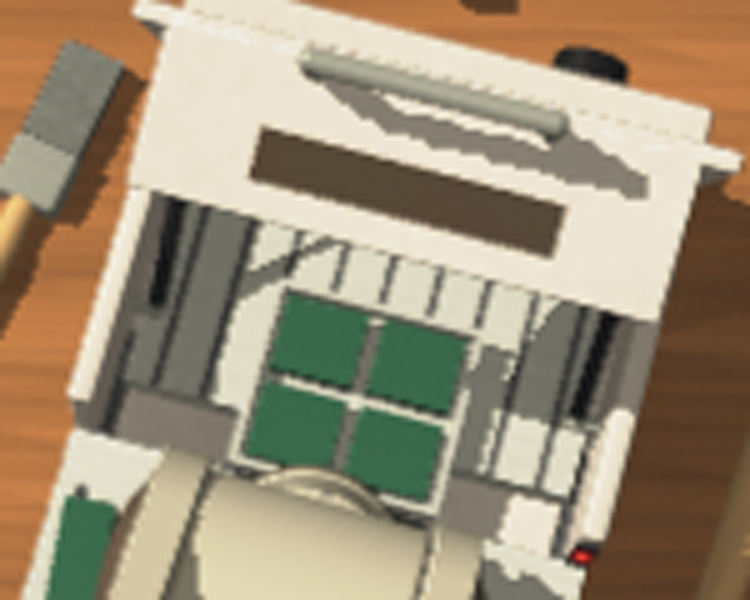

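The tray is at x -39, y 0.3 and square, on the bed with the lid open above it. The stop isn't visible from the top, so I'll go on slowly and watch the force.

Request:
jog_arm([
  [[0,0,0],[1.1,-2.8,0],100],
  [[0,0,0],[2.2,-5.6,0],100],
  [[0,0,0],[3.4,-8.3,0],100],
  [[0,0,0],[4.5,-11.1,0],100],
  [[0,0,0],[5.6,-13.9,0],100],
  [[0,0,0],[6.7,-16.7,0],100],
  [[0,0,0],[7.8,-19.5,0],100],
  [[0,0,0],[8.6,-21.4,0],100],
  [[0,0,0],[9.3,-23.2,0],100],
])

```text
clock: 12.88
tool_pos: [546.4, -70.4, 55.0]
orientation: [-1.213, 1.069, 0.728]
ft_force: [-3.4, 1.4, 0.3]
grip_width: 85.3
```

Request:
jog_arm([
  [[0,0,0],[0.6,-1.4,0],100],
  [[0,0,0],[1.1,-2.8,0],100],
  [[0,0,0],[1.7,-4.2,0],100],
  [[0,0,0],[2.2,-5.6,0],100],
])

```text
clock: 13.22
tool_pos: [552.3, -71.9, 55.0]
orientation: [-1.213, 1.069, 0.728]
ft_force: [-3.4, 1.1, -1.1]
grip_width: 85.4
```

Request:
jog_arm([
  [[0,0,0],[0.5,-1.2,0],100],
  [[0,0,0],[0.9,-2.3,0],100],
  [[0,0,0],[1.3,-3.2,0],100],
  [[0,0,0],[1.7,-4.2,0],100],
])

```text
clock: 13.55
tool_pos: [556.7, -73.1, 55.0]
orientation: [-1.213, 1.069, 0.728]
ft_force: [-4.1, 0.9, -0.3]
grip_width: 85.3
```

Request:
jog_arm([
  [[0,0,0],[0.4,-0.9,0],100],
  [[0,0,0],[0.8,-1.9,0],100],
  [[0,0,0],[1.1,-2.8,0],100],
])

```text
clock: 13.8
tool_pos: [559.7, -73.8, 55.0]
orientation: [-1.213, 1.069, 0.728]
ft_force: [-4.0, 1.1, -0.4]
grip_width: 85.3
```

Request:
jog_arm([
  [[0,0,0],[0.4,-0.9,0],100],
  [[0,0,0],[0.8,-1.9,0],100],
  [[0,0,0],[1.1,-2.8,0],100],
])

```text
clock: 14.05
tool_pos: [562.8, -74.6, 55.0]
orientation: [-1.213, 1.069, 0.728]
ft_force: [-3.7, 0.4, -0.3]
grip_width: 85.5
```

Request:
jog_arm([
  [[0,0,0],[0.4,-0.9,0],100],
  [[0,0,0],[0.8,-1.9,0],100],
  [[0,0,0],[1.1,-2.8,0],100],
])

```text
clock: 14.3
tool_pos: [565.8, -75.4, 55.0]
orientation: [-1.213, 1.069, 0.728]
ft_force: [-2.7, 0.6, -0.5]
grip_width: 85.5
```

```bash
python3 - <<'E'
from tray import *
st(); p=toM(robot.read_state()['tool_pos'])
im=vision.snapshot('top'); cv2.imwrite('pics/t8.png',im[...,::-1]); tray('top',im,np.array([p[0]+60,1.]))
E
```

```text
t 14.3 mach [-53.9   2.6  55. ] q [-0.27  0.06  1.97  0.01  0.73 -1.59] f_m [-2.8 -0.1 -0.5] w 85.5
toolx_m [ 0.37  0.   -0.93] toolz_m [0. 1. 0.]
top parts 4 centre [2.5 0.2] size [101.3  86.5] yaw rad -0.004
```

Request:
jog_arm([
  [[0,0,0],[0.4,-0.9,0],100],
  [[0,0,0],[0.8,-1.9,0],100],
  [[0,0,0],[1.1,-2.8,0],100],
])

```text
clock: 14.6
tool_pos: [568.9, -76.3, 55.0]
orientation: [-1.213, 1.069, 0.727]
ft_force: [-2.8, 0.4, -1.4]
grip_width: 85.2
```

Request:
jog_arm([
  [[0,0,0],[0.3,-0.7,0],100],
  [[0,0,0],[0.6,-1.4,0],100],
  [[0,0,0],[0.8,-1.9,0],100],
])

```text
clock: 14.85
tool_pos: [570.4, -76.6, 54.8]
orientation: [-1.213, 1.07, 0.729]
ft_force: [-17.4, 5.2, 9.3]
grip_width: 85.4
```

Contact at about 18 N. I'll hold briefly, then back straight off and rise.

Request:
jog_arm([
  [[0,0,0],[0.1,-0.3,0],100],
  [[0,0,0],[0.1,-0.3,0],100],
  [[0,0,0],[0.1,-0.3,0],100],
])

```text
clock: 15.1
tool_pos: [570.3, -76.5, 54.8]
orientation: [-1.212, 1.071, 0.729]
ft_force: [-13.0, 2.8, 5.9]
grip_width: 85.4
```

```bash
python3 - <<'E'
from tray import *
st(); s=robot.read_state(); R0=R.from_rotvec(s['orientation']).as_matrix()
f=lambda v:(R0.T@Rm@np.array(v)).round(1)
print('moment',(Rm.T@s['moment']).round(2)); print(f([-30,0,3]),f([-80,0,60]),f([-250,0,150]))
E
```

```text
t 15.1 mach [-49.3   2.7  54.8] q [-0.27  0.07  1.96  0.01  0.74 -1.59] f_m [-13.3  -0.5   5.9] w 85.4
toolx_m [ 0.37  0.   -0.93] toolz_m [0. 1. 0.]
moment [-0.1   1.51 -0.09]
[-13.9  26.7   0. ] [-85.4  52.    0.1] [-2.320e+02  1.765e+02  2.000e-01]
```

Request:
jog_arm([
  [[0,0,0],[-1.5,3.7,0],100],
  [[0,0,0],[-5.6,14,0],100],
  [[0,0,0],[-13.9,26.7,0],100],
  [[0,0,0],[-45,40,0],100],
  [[0,0,0],[-85,52,0],100],
  [[0,0,0],[-120,80,0],100],
  [[0,0,0],[-150,110,0],100],
  [[0,0,0],[-190,140,0],100],
  [[0,0,0],[-215,165,0],100],
  [[0,0,0],[-232,176,0],100],
])

```text
clock: 15.93
tool_pos: [329.1, -12.7, 203.6]
orientation: [-1.21, 1.076, 0.735]
ft_force: [23.9, -3.4, 20.1]
grip_width: 85.4
```

```bash
python3 - <<'E'
from tray import *
st()
for n in ('top','wrist'):
    im=vision.snapshot(n); cv2.imwrite(f'pics/{n}9.png',im[...,::-1]); tray(n,im,np.array([11.,1.]))
C=cam('wrist'); print([proj('wrist',M(p),C).round(0) for p in ([-44,60,80],[-44,-60,80],[66,60,60],[66,-60,60])])
s=vision.snapshot('scene')[90:300,130:350,::-1]; w=cv2.imread('pics/wrist9.png')
cv2.imwrite('pics/end.png',np.hstack([cv2.resize(s,(420,400)),cv2.resize(w,(380,400))]))
E
```

```text
t 15.93 mach [-298.8    3.4  203.6] q [-0.29 -0.68  2.17  0.01  1.28 -1.6 ] f_m [24.   2.8 20.1] w 85.4
toolx_m [ 0.36  0.   -0.93] toolz_m [-0.  1.  0.]
top parts 4 centre [ 4.8 -0.1] size [101.6  82.3] yaw rad -0.0
wrist parts 2 centre [30.9  1.4] size [106.8  92.7] yaw rad -0.0
[array([311., 316.]), array([225., 316.]), array([305., 341.]), array([233., 341.])]
```

View pics/end.png

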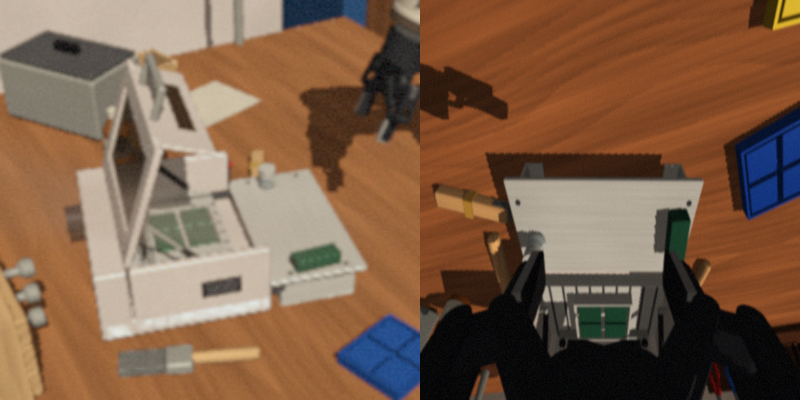

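Request:
jog_arm([
  [[0,0,0],[-8,-25,0],100],
  [[0,0,0],[-8,-25,0],100],
  [[0,0,0],[-8,-25,0],100],
  [[0,0,0],[-8,-25,0],100],
])

```text
clock: 16.42
tool_pos: [350.3, -18.3, 220.7]
orientation: [-1.212, 1.072, 0.73]
ft_force: [-1.2, 0.5, -0.2]
grip_width: 85.2
```

```bash
python3 - <<'E'
from tray import *
st(); print(robot.read_state()['q'][1])
im=vision.snapshot('top'); tray('top',im,np.array([11.,1.]))
E
```

```text
t 16.42 mach [-276.8    3.3  220.7] q [-0.28 -0.63  2.11  0.01  1.28 -1.6 ] f_m [-1.3  0.2 -0.2] w 85.2
toolx_m [ 0.37  0.   -0.93] toolz_m [0. 1. 0.]
-0.629853036658624
top parts 4 centre [ 4.8 -0.1] size [101.6  82.2] yaw rad -0.0
```

```bash
python3 -c "
from cell import robot
print(robot.hand_in())"
```

```text
the job is handed in; nothing more can be done
None
```

I raised the lid by its handle to about 1.2 rad and let go. It went up to its end stop and stayed there. I then pushed the tray flat across the gap with the two open fingers until it met the stop bar, and handed in at about 16.4 s.

**Last checks**
- **Lid:** still fully open in the final scene picture.
- **Tray:** square, with yaw about 0 and y about 0 from the top view.
- **Pressing home:** pushing took 3–4 N, rising to about 18 N when the tray met the stop. It settled at about 13 N, spread nearly evenly over both fingers.
- **Bystanders:** the wax block and pot on the shelf, and the brush, look unmoved. I did not measure any of them.

**Doubtful or disagreeing**
- **Tray depth:** the open lid hid the front of the tray from above. Its x position, centre about 11 mm behind the bed's middle, comes from the finger position and the contact force. The final top view (part of the tray hidden) gave 5 mm, and the wrist view (part hidden, at a low angle) gave 31 mm.
- **Stop bar:** its face was not measured well from the pictures. I had guessed 50–65 mm, and contact came at about 66 mm.
- **Lid swing:** the arc I followed was a few millimetres off, so the handle pulled sideways by up to 39 N part of the way up. I corrected the path as I went.
- **Joint 2:** on the last retreat it came to about -0.68 rad, the end of its range, and the wrist force showed about 31 N. I backed it off at once to -0.63 and can't say whether it passed the limit.

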